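# New battery in the smoke alarm, then hold its test button

## Task

Put the new green battery into the open battery bay of the smoke alarm, lying flat with its terminals against the contacts at the hinge end, and shut the battery door fully over it. Then press the alarm's round grey test button right down with the fingertips, firmly but without leaning hard on it, and keep it down: the program finishes while the fingers still hold the button pressed. Do not disturb the old battery, the mug or the vase of flowers.

Things in the scene. Friction and masses are not known exactly. Their poses are not given: they have to be found in the camera images.
- alarm: White round smoke alarm, 148 mm across, face up on a 200 mm round rattan mat; it does not slide. Origin: centre of the mat's underside, z up. Its flat face is at z = 45.5 mm, its rim at 46. Its x axis points from the battery bay (centre at x = -36 mm) to the test button (x = +30 mm), its y axis along the bay to the hinge and contact end. More than 40 N from the fingers would crack it.
- battery_bay (a point): Centre of the floor of the dark battery bay, 24.5 mm above the table, 21 mm below the alarm's face; axes as the alarm's. Open-topped, upright walls, 52.5 mm long (y), 30.5 mm wide (x); black contact plate with two brass snaps on the +y end, by the hinge. Fingers do not fit in beside the battery: let go with the fingertips just above the alarm's face and it drops in.
- battery_door (a joint): Angle of the battery door in rad: 0 shut (its top 1.5 mm above the alarm's face), 1.57 upright; it starts open at 1.75 to 2.15 and stops at 2.3. It stays where it is left; about 0.5 N at its end moves it. Pushing it over from behind (its +y side), then down near its free end, shuts it.
- door_hinge (a point): Middle of the door's hinge line, which runs along the alarm's x; 31 mm from the bay's middle along the alarm's +y, 45.5 mm above the table. Axes as the alarm's.
- door_edge (a point): Middle of the free end of the battery door, a light grey plate 35 mm wide, 4 mm thick, with this point 61 mm from the hinge and a small thumb lip 5.5 mm beyond it.
- test_button (a joint): Travel of the test button in m: 0 released, 0.006 fully in, at its stop. Spring: 4.2 N to start it, 1.2 N more per mm, 11.4 N at the stop; it springs back when let go.
- test_button_top (a point): Centre of the top face of the grey test button, 36 mm across, on the side of the alarm away from the bay; 54 mm above the table when released, 48 mm when fully in. It moves straight down.
- new_battery: The new 9 V block battery: green with a yellow terminal end, 48.5 mm long over the terminals, 26.5 mm wide, 17.5 mm thick, about 46 g, lying flat on the table. Origin: centre of its underside; its x axis points along its length to the terminal end, its y axis across its 26.5 mm width.
- new_battery_terminals (a point): Middle of the new battery's terminal end, 24 mm from its middle along its x and 8.75 mm above its underside.
- old_battery: The flat old battery, of the same size and axes, dark grey with a light grey terminal end, lying on the table. A bystander.
- mug: Low beige mug with dark dots, 96 mm across, 65 mm high, with a small handle. Origin: centre of its foot. A bystander.
- vase: Conical clear glass vase, 82 mm across its foot, 130 mm high, with white flowers up to 230 mm high that reach 75 mm to the sides. Origin: centre of its foot. A bystander.

How it is judged (in metres and radians):
On the way, in this order (a step that is already met when the one before it is completed fails the run):
1. the new battery lies in the bay, terminals at the hinge end, let go (horizontal distance between new_battery and battery_bay below 0.006 m and z of new_battery in the frame of battery_bay below 0.004 m and y of new_battery_terminals in the frame of battery_bay above 0.015 m and contact force between the fingers and new_battery below 0.1 N), for 0.2 s.
2. the battery door is shut over it (value of joint battery_door below 0.06 rad), for 0.1 s.
At the end, for the whole second after the job is handed in: The fingers hold the test button in by more than 4.5 of its 6 mm, pushing the alarm with 6 to 40 N; the battery door is shut (within 0.06 rad) and the new battery lies flat on the bay's floor (within 4 mm of height, 6 mm sideways) with its terminals at the hinge end (value of joint test_button above 0.0045 m and contact force between the fingers and alarm between 6 and 40 N and value of joint battery_door below 0.06 rad and horizontal distance between new_battery and battery_bay below 0.006 m and z of new_battery in the frame of battery_bay below 0.004 m and y of new_battery_terminals in the frame of battery_bay above 0.015 m); the arm keeps its last pose, push and grip.
It fails at once if the fingers push the alarm, its door or its button with more than 40 N (contact force between the fingers and alarm above 40 N).
It fails at once if the old battery is moved more than 30 mm (distance of old_battery from where it was at the start of the episode above 0.03 m).
It fails at once if the mug is moved more than 30 mm or tipped (distance of mug from where it was at the start of the episode above 0.03 m or angle between mug's own z axis and vertical above 0.35 rad).
It fails at once if the vase is moved more than 30 mm or tipped (distance of vase from where it was at the start of the episode above 0.03 m or angle between vase's own z axis and vertical above 0.35 rad).
It also fails if it takes over 54 s, if anything falls off the work surface, if the arm or the gripper's body presses on something with over 40 N, if the wrist force passes 120 N, or if a joint passes its speed limit or range.

## Robot

A 6-joint arm with a two-finger parallel gripper is mounted at the origin on the work surface. World frame = base frame: x ahead of the robot, y to its left, z up, the work surface at z = 0. Lengths are in m, angles in degrees, forces in N, time in s.
With the tool pointing down it reaches from about 0.35 to 0.975 m from the base axis. Payload 17.4 kg.
Tool frame: the origin (TCP) lies on the centre line of the jaws, within the pads' length; the fingertips stand 14 mm ahead of it and the grasp point (between the pads) lies 5 mm behind it (env.tips_ahead is the distance from the TCP to the fingertips, in m); z points along the fingers, y is the line along which they close (so a half turn about z gives the same grasp; the last joint's range is limited). The gripper opens to 85 mm and grips with 20 to 120 N. Pads are 22 mm wide; open, the fingers measure 114 mm over their backs; the gripper's body (76 mm by 85 mm) begins 54 mm behind the grasp point. The pads swing forward as they close: fully open they stand 13 mm farther back than shut.
Start: joints at [65.844, 6.646, 82.598, -0, 90.757, -2.166], TCP at [0.253, 0.626, 0.22] pointing down, gripper open.
Joint ranges: [-162.19, 162.19], [-47.58, 125.68], [4.15, 143.07], [-65.23, 245.23], [0.69, 171.88], [-170.13, 170.13]. Speed limits (degrees/s): [108.29, 108.29, 127.2, 180, 180, 180].

## Interface

Orientations are given as a 3x3 rotation matrix whose columns are the frame's x, y, z axes.
In Python, from workcell import env gives the robot as it stands. Calls block until the motion is done:
- env.move_pose(position, orientation): joint-space move of the TCP to a pose.
- env.servo_line(position, attitude=None, max_speed=0.15): straight line of the TCP; attitude=None keeps the orientation; max_speed is the mean speed in m/s.
- env.goto_joints(angles): joint-space move.
- env.gripper_to(opening, effort=None): finger opening in m; effort is the grip in N (None keeps the last); returns when the fingers have stopped.
- env.hold(seconds).
- env.ik(position, orientation): joint angles nearest the present ones, or None.
- env.get_image(name): name is "side" or "top" or "wrist"; returns a dict with "frame" (384x512x3 uint8, red, green, blue), "depth" (384x512 float32, m along the optical axis (not along the pixel's ray), 0 where there is no reading), "fov_y" (degrees; the focal length in pixels is half the picture's height over the tangent of half this angle, whatever the lens; pixels are square), "cx", "cy" (the principal point, pixels), "R" (3x3) and "t" (3): a world point X has camera coordinates R X + t. Camera axes: x right, y down, z forward; pixel columns grow to the right and rows downward; lengths in m; the calibration is good to about 2 mm. A picture is of the moment at which its call begins.
A pose or a line that the arm cannot do raises env.MotionError and nothing moves.
- env.sign_off(): hands the job in; it is judged then, once.
Readings, each from a call of its own:
- env.get_t(): time.
- env.get_joints(): joint angles.
- env.get_joint_vel(): joint speeds.
- env.get_joint_efforts(): joint torques, N m.
- env.get_eef_pos(): TCP position.
- env.get_ee_rot(): TCP orientation.
- env.get_contact_force(): force on the tool from outside, world axes, zero at the start.
- env.get_torque(): the same for the moment, N m.
- env.get_width(): finger opening in m.
- env.get_grip_force(): force on a finger pad.
Only numpy, scipy, OpenCV 4.12 (cv2) and the standard library are available. Lean on these libraries where they do the work, as an engineer would, in place of code of your own. Each camera call takes 0.05 s, during which the arm holds its last target. There are 200 camera calls.

## Working session

There is one attempt and no reset: what is moved stays moved. The work goes in short steps, each a Python script; the robot and the scene stay as the last script left them, time stands still between calls to the robot, and variables do not carry over. Pictures are saved under pics/ and viewed, at most 10 in all, crops included, and the job is handed in when it is done.

```bash
mkdir -p pics
python3 - <<'E'
from workcell import env
import cv2,numpy as np,pickle
d={}
for n in("top","side"):
    im=env.get_image(n);d[n]=im
    print(n,im["fov_y"],im["cx"],im["cy"],(-im["R"].T@im["t"]).round(3),im["R"].round(3).tolist())
pickle.dump(d,open("im0.pkl","wb"))
cv2.imwrite("pics/a.png",cv2.cvtColor(np.vstack([cv2.resize(d["top"]["frame"],(800,600))]),cv2.COLOR_RGB2BGR))
cv2.imwrite("pics/b.png",cv2.cvtColor(cv2.resize(d["side"]["frame"],(800,600)),cv2.COLOR_RGB2BGR))
E
```

```text
top 43.00110202455022 254.1092141992973 196.40203043526625 [0.333 0.098 1.593] [[0.012, -1.0, -0.0], [-0.985, -0.012, -0.175], [0.175, 0.003, -0.985]]
side 43.17551486419032 260.0248428917464 199.09585186022116 [ 0.048 -0.975  0.784] [[0.879, -0.477, 0.001], [-0.248, -0.459, -0.853], [0.407, 0.75, -0.522]]
```

View pics/a.png

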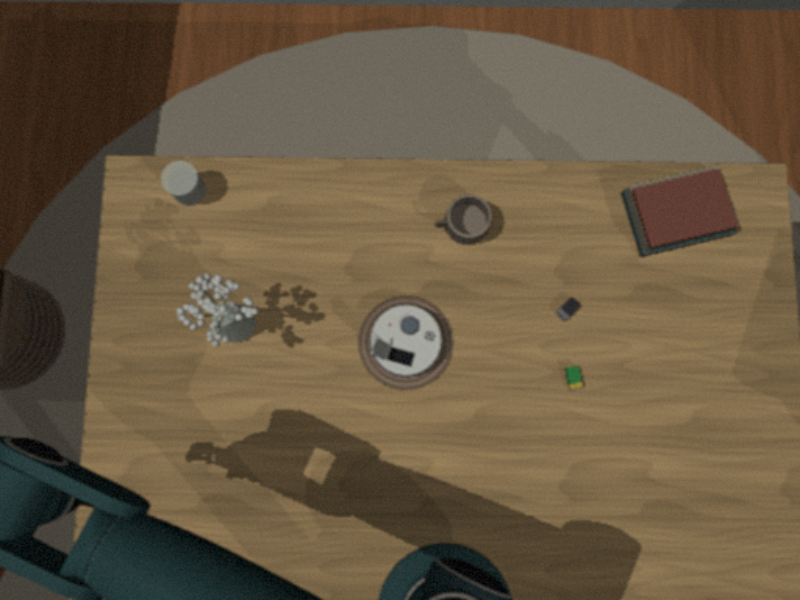

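View pics/b.png

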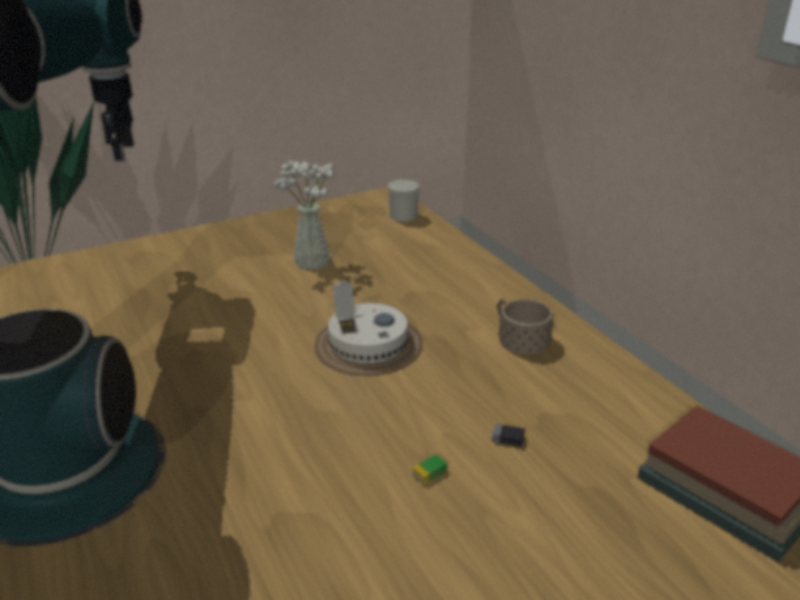

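The top view shows the alarm at about (405,341), with the bay at (401,356), the button at (410,325) and the door to the left, towards +y. The new battery is at (574,377) with its terminals towards the robot, the old one at (569,308), the mug at (468,218) and the vase at (238,325). The side view shows the door standing open at (344,300).

```bash
cat > h.py <<'E'
from workcell import env
import cv2,numpy as np
def ray(im,u,v,z):
    f=im["frame"].shape[0]/2/np.tan(np.radians(im["fov_y"])/2)
    d=im["R"].T@np.array([(u-im["cx"])/f,(v-im["cy"])/f,1]); c=-im["R"].T@im["t"]
    return c+d*(z-c[2])/d[2]
def down(yaw_y):  # tool z down, tool y axis at world angle yaw_y (rad)
    y=np.array([np.cos(yaw_y),np.sin(yaw_y),0]);z=np.array([0,0,-1.]);return np.c_[np.cross(y,z),y,z]
def blobs(m,amin=8):
    n,l,s,c=cv2.connectedComponentsWithStats(m.astype(np.uint8));o=[(s[i,4],c[i],l==i) for i in range(1,n) if s[i,4]>=amin]
    return sorted(o,key=lambda t:-t[0])
def hsv(im): return cv2.cvtColor(im["frame"],cv2.COLOR_RGB2HSV)
def save(im,n): cv2.imwrite("pics/"+n,cv2.cvtColor(cv2.resize(im["frame"],(800,600)),cv2.COLOR_RGB2BGR))
E
python3 - <<'E'
from h import *
import pickle
d=pickle.load(open("im0.pkl","rb"));im=d["top"];k=.64
P=lambda u,v,z:ray(im,u*k,v*k,z).round(3)
print("alarm",P(405,341,.0455),"bay",P(401,356,.0455),"btn",P(410,325,.054))
h=hsv(im)
for nm,lo,hi in(("green",45,85),("yellow",22,34)):
    m=(h[...,0]>=lo)&(h[...,0]<=hi)&(h[...,1]>170)&(np.arange(384)[:,None]<300)
    for a,c,_ in blobs(m)[:3]: print(nm,a,c,ray(im,*c,.0175).round(3))
print("old",P(569,308,.0175),"mug",P(468,218,.065),"vase",P(238,330,.02))
w=env.get_image("wrist");R=env.get_ee_rot();p=env.get_eef_pos();c=-w["R"].T@w["t"]
print(w["fov_y"],w["cx"],w["cy"],"cam in tool",R.T@(c-p),"axes in tool",(R.T@w["R"].T).round(3).tolist())
print(R.round(3).tolist(),env.get_t())
E
```

```text
alarm [0.537 0.085 0.046] bay [0.506 0.093 0.046] btn [0.569 0.075 0.054]
old [ 0.615 -0.259  0.018] mug [ 0.794 -0.043  0.065] vase [0.559 0.434 0.02 ]
58.85613391653934 254.4421605254197 189.96997235417754 cam in tool [ 0.06636536  0.000217   -0.15439662] axes in tool [[0.001, -0.965, -0.261], [1.0, 0.001, -0.0], [0.0, -0.261, 0.965]]
[[-0.927, 0.374, -0.0], [0.374, 0.927, -0.001], [0.0, -0.001, -1.0]] 0.15
```

Run:
```python
from h import *
import pickle
d=pickle.load(open("im0.pkl","rb"));im=d["top"];k=.64
b=ray(im,574*k,377*k,.0175);print(b.round(3))
def go(p,R):
    q=env.ik(p,R);print("ik",None if q is None else np.round(q,1));env.move_pose(p,R)
# view with tool x toward robot side (cam at -x looking +x): tool x=-X => tool y = +Y
R=down(np.pi/2)
print(R.tolist())
env.gripper_to(.05)
go([.53,.085,.27],R); w=env.get_image("wrist");save(w,"w1.png");pickle.dump(w,open("w1.pkl","wb"))
go([b[0],b[1],.17],R); w=env.get_image("wrist");save(w,"w2.png");pickle.dump(w,open("w2.pkl","wb"))
print(env.get_t())
```

```text
[ 0.47  -0.265  0.018]
[[-1.0, 6.123233995736766e-17, 0.0], [6.123233995736766e-17, 1.0, 0.0], [0.0, 0.0, -1.0]]
ik [  6.4 -11.2  95.3  -0.   95.9 -83.6]
ik [ -32.2   -9.4  103.    -0.    86.4 -122.2]
4.2583
```

View pics/w1.png

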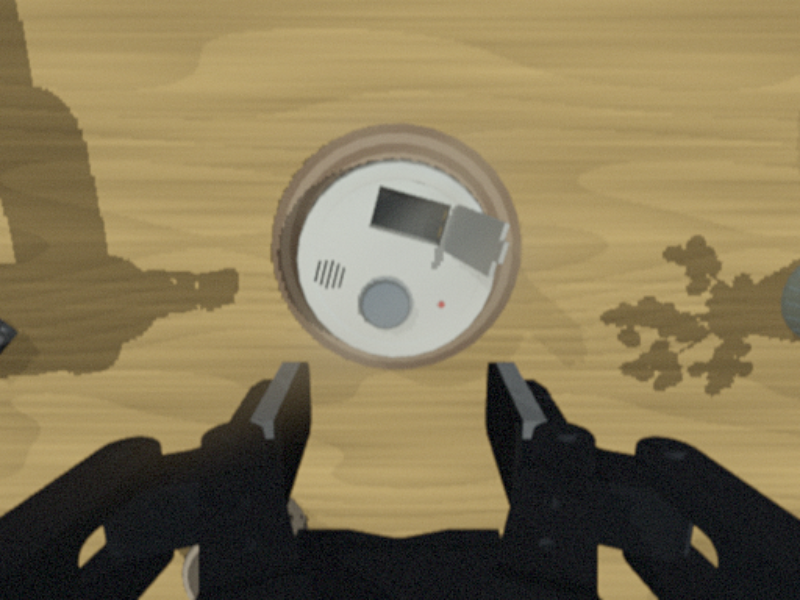

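View pics/w2.png

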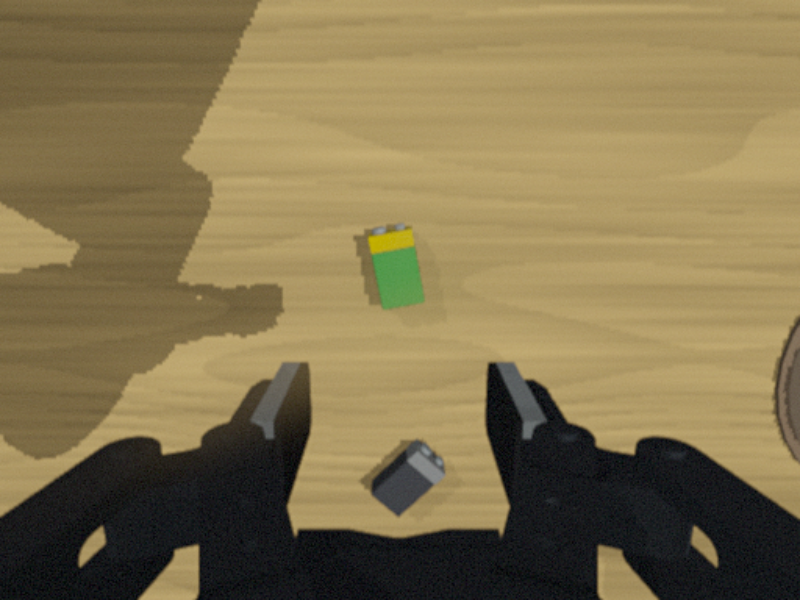

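The first wrist view shows the alarm at about (398,258), the dark bay at (411,214), the button at (386,303) and the door at (475,240). The second shows the new battery at (397,268), terminals up in the picture (world -x), and the old battery at (408,478).

Run:
```python
from h import *
import pickle
w=pickle.load(open("w1.pkl","rb"));h=hsv(w).astype(int);k=.64
cast=lambda im,pts,z:np.array([ray(im,u,v,z)[:2] for u,v in pts])
big=lambda m:max(cv2.findContours(m.astype(np.uint8),cv2.RETR_EXTERNAL,cv2.CHAIN_APPROX_NONE)[0],key=cv2.contourArea)[:,0]
for u,v in((330,200),(386,303),(475,240),(411,214),(285,250)): print(u,v,h[int(v*k),int(u*k)],end=' ')
print()
uu,vv=np.meshgrid(np.arange(512),np.arange(384))
near=np.hypot(uu-398*k,vv-258*k)<85
white=near&(h[...,1]<40)&(h[...,2]>125)
c=cast(w,big(white)+.5,.046);(x,y),r=cv2.minEnclosingCircle((c*1000).astype(np.float32));print("alarm",x,y,r)
def fit(im,m,z):
    c=(cast(im,big(m)+.5,z)*1000).astype(np.float32);rr=cv2.minAreaRect(c);return rr,cv2.boxPoints(rr).round(1).tolist()
print("bay",fit(w,near&(h[...,2]<95)&(vv<250*k)&(vv>180*k)&(uu>365*k)&(uu<455*k),.0455))
b=near&(np.hypot(uu-386*k,vv-303*k)<21)&(h[...,1]>35)&(h[...,2]<165)
c=(cast(w,big(b)+.5,.054)*1000).astype(np.float32);print("btn",cv2.minEnclosingCircle(c),cv2.fitEllipse(c))
w=pickle.load(open("w2.pkl","rb"));h=hsv(w).astype(int)
nb=np.hypot(uu-397*k,vv-268*k)<40
col=nb&(h[...,1]>150)&(h[...,2]>60)
g=col&(h[...,0]>45)&(h[...,0]<85);ye=col&(h[...,0]>22)&(h[...,0]<33)
for n,m in(("green",g),("yel",ye),("all",g|ye)):
    print(n,m.sum(),fit(w,m,.0175), h[int(240*k),int(391*k)])
D=w["depth"];print("depth z check",[(w["R"].T@(D[v,u]*np.array([(u-w["cx"])/340.4,(v-w["cy"])/340.4,1])-w["t"])).round(4).tolist() for u,v in((254,175),(254,220))])
```

```text
330 200 [ 45  10 200] 386 303 [ 95  19 145] 475 240 [ 42  10 123] 411 214 [34 22 91] 285 250 [ 16  70 106] 
alarm 540.4080200195312 91.63710021972656 78.41277313232422
bay (((505.3096923828125, 91.7236328125), (43.52711486816406, 26.473339080810547), 74.4084243774414), [[486.70001220703125, 74.30000305175781], [512.2000122070312, 67.19999694824219], [523.9000244140625, 109.0999984741211], [498.3999938964844, 116.19999694824219]])Traceback (most recent call last):
  File "<stdin>", line 16, in <module>
  File "<stdin>", line 5, in <lambda>
ValueError: max() iterable argument is empty
```

Run:
```python
from h import *
import pickle
w=pickle.load(open("w1.pkl","rb"));h=hsv(w).astype(int);k=.64
cast=lambda im,pts,z:np.array([ray(im,u,v,z)[:2] for u,v in pts])
big=lambda m:max(cv2.findContours(m.astype(np.uint8),cv2.RETR_EXTERNAL,cv2.CHAIN_APPROX_NONE)[0],key=cv2.contourArea)[:,0]
uu,vv=np.meshgrid(np.arange(512),np.arange(384))
near=np.hypot(uu-398*k,vv-258*k)<85
white=near&(h[...,1]<25)&(h[...,2]>160)
c=(cast(w,big(white),.046)*1000).astype(np.float32);c=c[np.hypot(*(c-[540,90]).T)>40];c=c[np.hypot(*(c-[540,90]).T)>65]
hull=c[np.abs(np.hypot(*(c-c.mean(0)).T)-74)<12]
from scipy.optimize import least_squares
s=least_squares(lambda p:np.hypot(*(hull-p[:2]).T)-p[2],[537,87,74],loss='soft_l1');print("alarm",s.x.round(1),len(hull))
def fit(im,m,z):
    m=cv2.morphologyEx(m.astype(np.uint8),cv2.MORPH_OPEN,np.ones((3,3)))
    c=(cast(im,big(m),z)*1000).astype(np.float32);rr=cv2.minAreaRect(c);return np.round(rr[0],1),np.round(rr[1],1),round(rr[2],1),cv2.boxPoints(rr).round(1).tolist()
bx=(vv<252*k)&(vv>180*k)&(uu>362*k)&(uu<460*k)
for t in(105,120,140):print("bay",t,fit(w,near&(h[...,2]<t)&bx&~((h[...,2]>100)&(uu>448*k)),.0455))
for t in (10,14):
    b=(np.hypot(uu-386*k,vv-303*k)<22)&((h[...,0]>80)&(h[...,0]<120)&(h[...,1]>t))
    c=(cast(w,big(b),.054)*1000).astype(np.float32);print("btn",cv2.fitEllipse(c))
ctr=(386*k,303*k)
w=pickle.load(open("w2.pkl","rb"));h=hsv(w).astype(int)
print([h[int(v*k),int(u*k)] for u,v in((391,240),(398,280))])
nb=np.hypot(uu-397*k,vv-268*k)<40
g=nb&(h[...,0]>45)&(h[...,0]<85)&(h[...,1]>100);ye=nb&(h[...,0]>22)&(h[...,0]<35)&(h[...,1]>190)
for n,m in(("green",g),("yel",ye),("all",g|ye)): print(n,m.sum(),fit(w,m,.0175))
D=w["depth"];print("depth z",[(w["R"].T@(D[v,u]*np.array([(u-w["cx"])/340.4,(v-w["cy"])/340.4,1])-w["t"])).round(4).tolist() for u,v in((254,175),(254,220))])
```

```text
alarm [540.7  84.9  71.1] 321
bay 105 (array([505.5,  94.5]), array([50.8, 26.8]), 75.0, [[485.8999938964844, 73.5], [511.79998779296875, 66.5], [525.0, 115.5], [499.1000061035156, 122.5]])
bay 120 (array([505.7,  94.5]), array([51.6, 28. ]), 75.0, [[485.5, 73.19999694824219], [512.5999755859375, 66.0], [525.9000244140625, 115.80000305175781], [498.79998779296875, 123.0999984741211]])
bay 140 (array([506.2,  94.7]), array([52.6, 28.8]), 74.3, [[485.20001220703125, 73.30000305175781], [513.0, 65.5], [527.2000122070312, 116.19999694824219], [499.3999938964844, 123.9000015258789]])
btn ((568.6485595703125, 76.8255386352539), (32.26152420043945, 33.86285400390625), 76.64875030517578)
btn ((567.8683471679688, 76.4521713256836), (30.37204360961914, 31.664121627807617), 29.81227684020996)
[array([ 27, 255, 189]), array([ 53, 130, 153])]
green 963 (array([ 475.6, -264.1]), array([33.5, 25.6]), 11.1, [[456.70001220703125, -254.8000030517578], [461.6000061035156, -279.8999938964844], [494.5, -273.3999938964844], [489.6000061035156, -248.39999389648438]])
yel 300 (array([ 452.8, -268.6]), array([10.4, 25. ]), 10.5, [[445.3999938964844, -257.20001220703125], [449.8999938964844, -281.79998779296875], [460.1000061035156, -279.8999938964844], [455.6000061035156, -255.3000030517578]])
all 1263 (array([ 475.6, -264.1]), array([33.5, 25.6]), 11.1, [[456.70001220703125, -254.8000030517578], [461.6000061035156, -279.8999938964844], [494.5, -273.3999938964844], [489.6000061035156, -248.39999389648438]])
depth z [[0.4727, -0.2646, 0.0178], [0.5232, -0.2645, 0.0003]]
```

The measurements agree: the bay-to-button distance is 65 mm (should be 66), and the alarm centre is consistent from both the rim and the bay. The battery body comes out 46 mm long with its terminals at 191°. Next I grasp it.

Run:
```python
from h import *
import pickle
print("tips",env.tips_ahead)
R=down(np.radians(101));p=np.array([.4686,-.2654,0])
env.move_pose(p+[0,0,.10],R)
env.servo_line(p+[0,0,.020])
env.gripper_to(.015,effort=30);print(env.get_width(),env.get_grip_force(),env.get_eef_pos())
env.servo_line(p+[0,0,.15],max_speed=.2)
yaw=np.radians(-15);R=down(yaw);ay=np.array([np.sin(np.radians(15)),np.cos(np.radians(15)),0])
bay=np.array([.506,.0946,0])
v=bay+.055*ay+[0,0,.21]
print(env.ik(v,R));env.move_pose(v,R);env.hold(.3)
w=env.get_image("wrist");pickle.dump(w,open("w3.pkl","wb"));save(w,"w3.png")
print(env.get_eef_pos(),env.get_contact_force(),env.get_width(),env.get_t())
```

```text
tips 0.014
0.015012070256284748 0.0 [ 0.46866661 -0.26544347  0.02024614]
[ 1.31498025e+01 -1.00752379e+01  9.98453859e+01 -2.54444375e-14
  9.02298520e+01  2.81498025e+01]
[0.52025243 0.14762478 0.2099923 ] [0.03087378 0.92055862 0.00432121] 0.014826431754144833 9.3
```

View pics/w3.png

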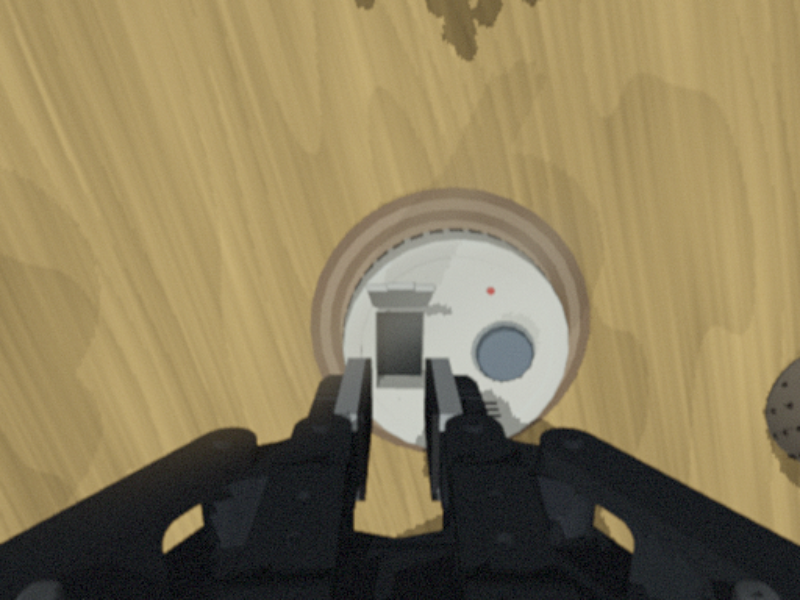

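The grip missed: the fingers closed to 15 mm and there is no battery between them. The bay is clear at (400,350). I'll look at the battery again.

Run:
```python
from h import *
import pickle
env.gripper_to(.05)
R=down(np.radians(101));env.move_pose([.4686,-.2654,.17],R)
w=env.get_image("wrist");pickle.dump(w,open("w4.pkl","wb"));save(w,"w4.png");print(env.get_t(),env.get_width())
```

```text
12.175 0.050258912075803366
```

View pics/w4.png

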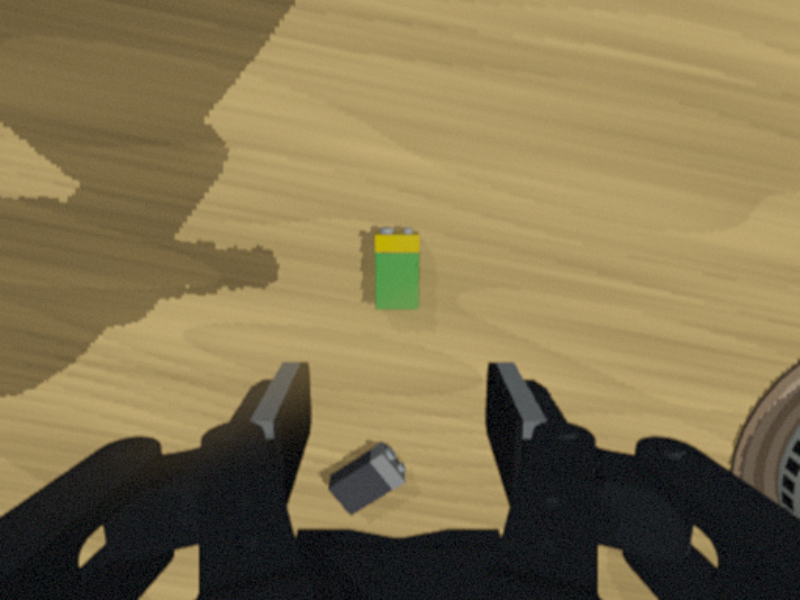

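The battery hasn't moved and is lined up with the jaws. I'll use the depth pictures to check how far the fingertips really reach at each opening.

Run:
```python
import pickle,numpy as np
c=np.array([0.06636536,0.000217,-0.15439662]);A=np.array([[0.001,-0.965,-0.261],[1,0.001,0],[0,-0.261,0.965]])
for n in("w3","w4"):
    w=pickle.load(open(n+".pkl","rb"));D=w["depth"];v,u=np.mgrid[0:384,0:512]
    P=np.stack([(u-w["cx"])/340.4*D,(v-w["cy"])/340.4*D,D],-1)@A.T+c
    m=(D>0)&(D<.25)&(np.abs(P[...,1])<.06)&(np.abs(P[...,0])<.03)
    Q=P[m];o=Q[np.argsort(-Q[:,2])][:400:25];print(n,m.sum(),(o*1000).round(1).tolist())
    for u0,v0 in((228,232),(313,232),(196,235)): print(u0,v0,D[v0,u0],(P[v0,u0]*1000).round(1))
```

```text
w3 45140 [[1.4, 7.8, -10.5], [-2.9, -7.2, -13.2], [-2.8, 7.7, -14.3], [11.7, -13.5, -15.7], [11.7, 10.4, -16.8], [11.5, -12.0, -17.6], [11.3, -7.2, -18.3], [7.8, -17.1, -18.7], [7.1, 18.5, -19.0], [11.4, 11.9, -19.5], [4.6, -7.2, -19.9], [11.7, -10.9, -20.2], [11.8, 8.5, -20.5], [12.0, 10.6, -21.0], [8.1, -16.8, -21.4], [7.8, -19.3, -21.8]]
228 232 0.14386842 [ 11.7 -10.9 -20.2]
313 232 0.3324797 [-60.   57.5 155.7]
196 235 0.39210823 [-86.1 -67.1 210.4]
w4 43190 [[3.5, 25.5, -14.2], [7.0, 25.5, -15.7], [9.7, -24.7, -16.5], [8.2, 25.2, -17.3], [5.2, -24.7, -18.1], [-10.4, -24.8, -18.6], [10.7, 25.2, -18.9], [7.7, 25.3, -19.3], [7.4, 25.3, -19.7], [11.7, 27.9, -20.2], [-3.5, 25.2, -20.6], [7.4, -34.7, -20.9], [11.2, 26.1, -21.2], [3.9, -24.6, -21.4], [2.2, -24.6, -21.7], [11.5, -27.9, -22.0]]
228 232 0.3475969 [-65.8 -26.7 169.8]
313 232 0.14513361 [ 11.2  25.2 -19. ]
196 235 0.14474487 [ 10.1 -24.6 -19.7]
```

Going by depth, the fingertips sit well behind where the TCP reading puts them, which explains the miss. I'll find their real height by feeling gently for the table, then grasp relative to that.

Run:
```python
from h import *
env.gripper_to(.036)
p=np.array([.4686,-.2654,0])
env.servo_line(p+[0,0,.018]);f0=env.get_contact_force()[2];z=.018;log=[]
while z>-.025:
    z-=.0015;env.servo_line(p+[0,0,z],max_speed=.03);f=env.get_contact_force()[2]-f0;log.append((round(z,4),round(f,2),round(env.get_eef_pos()[2],4)))
    if abs(f)>1.5:break
print(log[-5:],env.get_t(),env.get_width())
```

```text
[(-0.0075, np.float64(0.68), np.float64(-0.0076)), (-0.009, np.float64(1.04), np.float64(-0.0091)), (-0.0105, np.float64(-0.08), np.float64(-0.0106)), (-0.012, np.float64(-0.12), np.float64(-0.0121)), (-0.0135, np.float64(11.7), np.float64(-0.0126))] 18.8833 0.03623052352657283
```

The fingertips touch the table at TCP z = -12.5 mm, so they are 12.5 mm behind the TCP at this opening, not 14 mm ahead as stated. I'll use the measured value: raise 7.5 mm, grip, and carry.

Run:
```python
from h import *
import pickle
p=np.array([.4686,-.2654,0])
env.servo_line(p+[0,0,-.005])
env.gripper_to(.022,effort=30);print(env.get_width(),env.get_grip_force(),env.get_eef_pos())
if env.get_width()>.025:
    env.servo_line(p+[0,0,.12],max_speed=.25)
    R=down(np.radians(-15));ay=np.array([np.sin(np.radians(15)),np.cos(np.radians(15)),0])
    env.move_pose(np.array([.506,.0946,.16])+.05*ay,R);env.hold(.2)
    w=env.get_image("wrist");w["p"]=env.get_eef_pos();pickle.dump(w,open("w5.pkl","wb"));save(w,"w5.png")
print(env.get_eef_pos(),env.get_width(),env.get_t())
```

```text
0.025557342931026603 29.999082684516907 [ 0.46870774 -0.26545362 -0.00480195]
[0.51899601 0.14270237 0.15998411] 0.025453264666307977 22.65
```

View pics/w5.png

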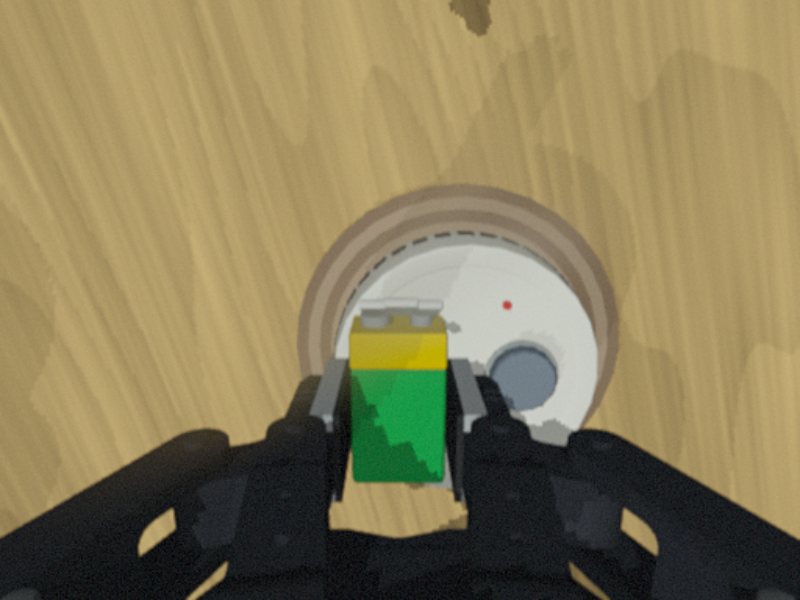

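The battery is held level: yellow end at (398,340), green to (398,480), square to the jaws. Now I measure it in the hand and the bay from the same camera orientation.

Run:
```python
from h import *
import pickle
k=.64;cast=lambda im,pts,z:np.array([ray(im,u,v,z)[:2] for u,v in pts])
big=lambda m:max(cv2.findContours(m.astype(np.uint8),cv2.RETR_EXTERNAL,cv2.CHAIN_APPROX_NONE)[0],key=cv2.contourArea)[:,0]
uu,vv=np.meshgrid(np.arange(512),np.arange(384))
a=np.radians(15);ax=np.array([np.cos(a),-np.sin(a)]);ay=np.array([np.sin(a),np.cos(a)])
w=pickle.load(open("w5.pkl","rb"));h=hsv(w).astype(int)
g=(h[...,0]>45)&(h[...,0]<85)&(h[...,1]>100);ye=(h[...,0]>22)&(h[...,0]<35)&(h[...,1]>190)&(h[...,2]>150)
for n,m in(("green",g),("yel",ye)):
    m=cv2.morphologyEx((m&(np.hypot(uu-254,vv-255)<75)).astype(np.uint8),cv2.MORPH_OPEN,np.ones((3,3)))
    c=(cast(w,big(m),.1823)-w["p"][:2])*1000
    print(n,"along x",np.percentile(c@ax,[3,97]).round(1),"along y",np.percentile(c@ay,[3,97]).round(1),"rect",cv2.minAreaRect(c.astype(np.float32))[2])
w=pickle.load(open("w3.pkl","rb"));h=hsv(w).astype(int);bay=np.array([506,94.6])
for t in(120,140,160):
    m=(h[...,2]<t)&(uu>370*k)&(uu<432*k)&(vv>306*k)&(vv<372*k)
    c=cast(w,big(m),.0455)*1000-bay;print("bay",t,"x",np.percentile(c@ax,[5,95]).round(1),"y",np.percentile(c@ay,[3,97]).round(1))
print("col profile",h[int(340*k),232:276,2].tolist());print("row profile",h[190:255,256,2].tolist())
b=(np.hypot(uu-505*k,vv-352*k)<26)&((h[...,0]>80)&(h[...,0]<120)&(h[...,1]>14))
c=(cast(w,big(b),.054)*1000).astype(np.float32);e=cv2.fitEllipse(c);print("btn",e,(e[0]-bay)@ax,(e[0]-bay)@ay)
f=lambda r:[round(float(v),1) for v in (ray(w,256,r,.0455)[:2]*1000-bay)@np.c_[ax,ay]]
print("rows->xy",{r:f(r) for r in(195,200,240,245,250)},"cols",{u:round(float((ray(w,u,218,.0455)[:2]*1000-bay)@ax),1) for u in(240,241,271,272)})
```

```text
green along x [-13.6  12.7] along y [-23.9  10. ] rect 75.04141235351562
yel along x [-12.8  12.2] along y [10.9 19.7] rect 75.04768371582031
bay 120 x [-13.7  14.4] y [-15.4  24.7]
bay 140 x [-13.7  21.4] y [-15.4  25.7]
bay 160 x [-14.4  21.4] y [-15.4  28.7]
col profile [195, 194, 196, 196, 196, 196, 193, 192, 162, 109, 87, 89, 94, 89, 92, 96, 96, 90, 93, 96, 94, 94, 90, 93, 92, 94, 90, 88, 90, 92, 93, 89, 88, 87, 92, 91, 80, 95, 140, 185, 203, 203, 202, 199]
row profile [129, 124, 130, 130, 129, 131, 133, 147, 148, 138, 109, 101, 103, 103, 108, 106, 106, 100, 101, 101, 102, 101, 96, 101, 96, 93, 93, 92, 95, 91, 78, 85, 88, 81, 75, 78, 74, 72, 71, 75, 67, 67, 67, 60, 65, 64, 62, 62, 53, 67, 119, 139, 142, 139, 138, 141, 137, 142, 163, 195, 202, 205, 204, 204, 202]
btn ((569.6533203125, 78.8900375366211), (34.80982208251953, 36.63568878173828), 10.75498104095459) 65.55042350226248 1.3000331074766258
rows->xy {195: [1.2, 29.7], 200: [1.2, 24.6], 240: [1.3, -17.6], 245: [1.4, -23.0], 250: [1.4, -28.6]} cols {240: -14.6, 241: -13.6, 271: 16.2, 272: 17.2}
```

Run:
```python
from h import *
import pickle,sys
a=np.radians(15);ax=np.array([np.cos(a),-np.sin(a),0]);ay=np.array([np.sin(a),np.cos(a),0])
b=np.array([.506,.0946,0])+.0006*ax
env.servo_line(b+[0,0,.10],max_speed=.25);env.servo_line(b+[0,0,.046],max_speed=.15)
f0=env.get_contact_force();ok=True
for z in(.043,.040,.0375,.0355):
    env.servo_line(b+[0,0,z],max_speed=.05);f=env.get_contact_force()-f0;print(z,f.round(1))
    if np.linalg.norm(f)>8: ok=False;break
if ok:
    env.gripper_to(.036);env.hold(.3);print(env.get_contact_force()-f0)
    env.servo_line(b+[0,0,.10],max_speed=.25)
    env.servo_line(b+.055*ay+[0,0,.15],max_speed=.3)
    w=env.get_image("wrist");pickle.dump(w,open("w6.pkl","wb"));save(w,"w6.png")
print(ok,env.get_t())
```

```text
0.043 [-0.   0.2 -0.3]
0.04 [ 0.2  0.6 -0.9]
0.0375 [ 0.3  0.7 -1. ]
0.0355 [-0.5 -0.3  0.2]
[ 0.84834677 -0.44822858 -1.0858937 ]
True 26.0417
```

View pics/w6.png

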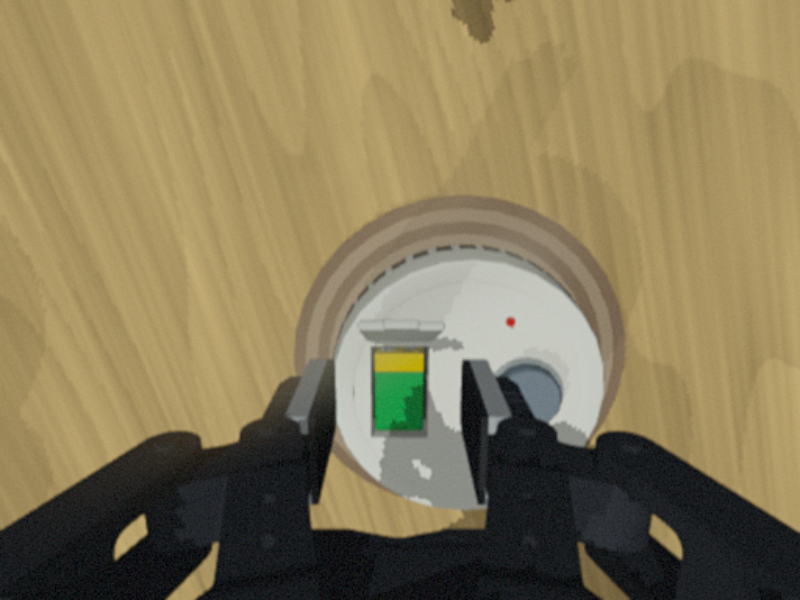

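The battery is down in the bay with its yellow end at the hinge, at (400,390), and the door stands open at (400,330). Now I shut the door from behind.

Run:
```python
from h import *
import pickle
a=np.radians(15);ax=np.array([np.cos(a),-np.sin(a),0]);ay=np.array([np.sin(a),np.cos(a),0])
b=np.array([.506,.0946,0])+.0004*ax
# (x,h): finger front edge, x beyond hinge toward -y, h above hinge
P=lambda x,h:b+ay*(.031+.011-x)+[0,0,.0455+h-.0115]
env.gripper_to(.02)
env.servo_line(P(-.056,.115),max_speed=.25);env.servo_line(P(-.056,.035),max_speed=.25)
f0=env.get_contact_force();fm=[]
for x,h,v in((-.03,.035,.15),(0,.035,.1),(.025,.035,.1),(.045,.035,.1),(.052,.02,.1),(.055,.007,.06)):
    env.servo_line(P(x,h),max_speed=v);fm.append((env.get_contact_force()-f0).round(1).tolist())
print(fm);h=.007;L=[]
while h>-.004:
    h-=.0008;env.servo_line(P(.055,h),max_speed=.03);f=env.get_contact_force()[2]-f0[2];L.append((round(h,4),round(f,1)))
    if f>5:break
print(L,env.get_t())
w=env.get_image("side");pickle.dump(w,open("s7.pkl","wb"))
```

```text
[[-0.1, -0.6, 0.7], [-0.1, 0.8, 0.6], [0.1, 0.1, -0.3], [-0.5, -0.0, 0.6], [0.5, -0.5, -0.0], [0.4, -0.0, 0.6]]
[(0.0062, np.float64(-0.2)), (0.0054, np.float64(1.0)), (0.0046, np.float64(0.0)), (0.0038, np.float64(-0.5)), (0.003, np.float64(0.5)), (0.0022, np.float64(0.3)), (0.0014, np.float64(5.7))] 31.1
```

Run:
```python
from h import *
import pickle
a=np.radians(15);ax=np.array([np.cos(a),-np.sin(a),0]);ay=np.array([np.sin(a),np.cos(a),0])
b=np.array([.506,.0946,0])+.0004*ax
p=env.get_eef_pos()
env.servo_line(p+[0,0,.05],max_speed=.2);env.gripper_to(0)
env.servo_line(b+.066*ax+.05*ay+[0,0,.13],max_speed=.25)
w=env.get_image("wrist");pickle.dump(w,open("w8.pkl","wb"));save(w,"w8.png");print(env.get_t(),env.get_width())
```

```text
32.4917 0.00010170838460826648
```

View pics/w8.png

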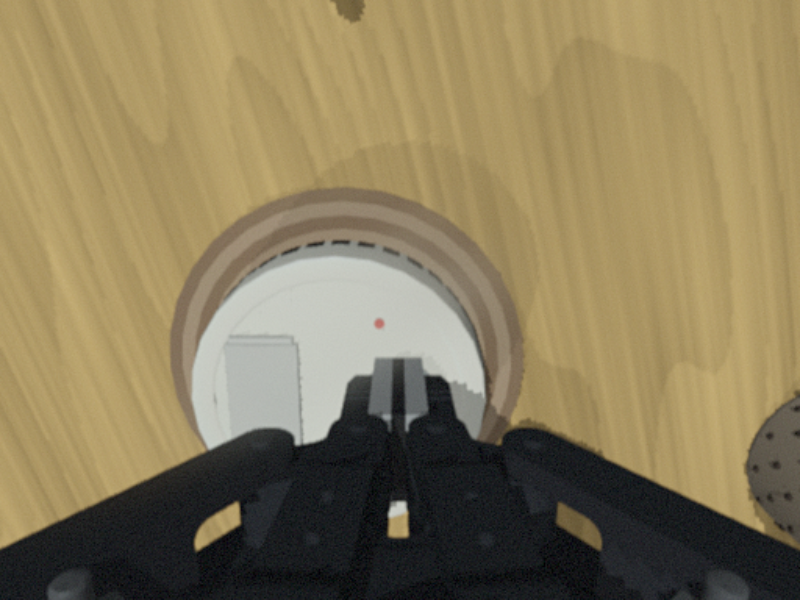

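The door lies flat over the bay at (263,390). I'll check its height by depth and press the button if it is level.

Run:
```python
from h import *
import pickle
w=pickle.load(open("w8.pkl","rb"));D=w["depth"];fl=192/np.tan(np.radians(w["fov_y"])/2)
Z=lambda u,v:(w["R"].T@(np.median(D[v-1:v+2,u-1:u+2])*np.array([(u-w["cx"])/fl,(v-w["cy"])/fl,1])-w["t"]))[2]
z=[Z(168,225),Z(165,245),Z(165,268),Z(220,200)];print("door hinge..free, face",np.round(z,4))
a=np.radians(15);ax=np.array([np.cos(a),-np.sin(a),0]);ay=np.array([np.sin(a),np.cos(a),0])
b=np.array([.506,.0946,0])+.0655*ax+.0005*ay
if abs(z[2]-z[0])<.002 and abs(z[2]-.047)<.004:
    env.servo_line(b+[0,0,.075],max_speed=.2);env.servo_line(b+[0,0,.051],max_speed=.1)
    env.hold(.2);f0=env.get_contact_force()[2];t=.051;L=[]
    while t>.028:
        t-=.001 if not L or L[-1][1]<9.5 else .0004
        env.servo_line(b+[0,0,t],max_speed=.03);f=env.get_contact_force()[2]-f0;L.append((round(t,4),round(float(f),1)))
        if f>14.5:break
    env.hold(.4);print(L,env.get_contact_force()[2]-f0,env.get_eef_pos(),env.get_t())
```

```text
door hinge..free, face [0.0475 0.047  0.0479 0.0461]
[(0.05, 0.8), (0.049, -0.3), (0.048, 0.1), (0.047, -0.1), (0.046, 0.9), (0.045, 0.3), (0.044, -0.1), (0.043, 0.9), (0.042, 4.6), (0.041, 6.2), (0.04, 6.9), (0.039, 8.2), (0.038, 8.5), (0.037, 11.0), (0.0366, 10.9), (0.0362, 10.4), (0.0358, 12.1), (0.0354, 14.3), (0.035, 18.7)] 17.862113423236064 [0.56963783 0.07813955 0.03632089] 38.75
```

The button met the fingers at about 0.0425 and travelled 6 mm to its stop, now held at 18 N.

```bash
python3 -c "
from workcell import env
print(env.sign_off())"
```

```text
the job is handed in; nothing more can be done
None
```

I handed the job in at about 39 s: the new battery is in the bay with its terminals at the hinge end, the door is shut flat over it, and the fingers are holding the test button at its stop with about 18 N; the judge returned no verdict.

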